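Heat-spreader plates into the thickness-sorting rack

TASK

Put both aluminium heat-spreader plates away in the sorting rack, one to a slot, each pushed fully down onto the slot's floor and left standing upright there. The three narrowing slots differ in width and stand in an unknown order, so find by feel which one lets each plate through, and never force a plate that stops early (no plate may press on the rack with more than 40 N). Leave the jar, the meter and the screwdriver where they are.

Things in the scene. Friction and masses are not known exactly. Their poses are not given: they have to be found in the camera images.
- thick_plate: Thicker of two aluminium plates, upright on its lower edge. Blade 50 mm (its x) x 18 mm thick (its y) x 52 mm high (z up), edges rounded 1.5 mm; centred on top a pull tab 30 mm (x) x 12 mm (y), 52 to 79 mm above the foot. 110 to 200 g. Origin: centre of underside. Reaches the floor only in the widest slot.
- thin_plate: Thinner plate, 14 mm thick (its y), otherwise alike: blade 50 mm (its x) x 52 mm high, same 30 x 12 mm pull tab 52 to 79 mm above the foot. 90 to 160 g. Origin: centre of underside. Reaches the floor in the 15.5 mm slot (also in the widest, but the thick plate needs that one).
- rack: Fixed rack, 100 mm (its x) x 184 mm (its y), 50 mm high. Origin: centre of its underside, z up. It carries three grey slot blocks, alike outside, slots centred at y = -60, 0, +60 mm and running along the rack's x, so a plate's x must lie along the rack's x (either way round). One throat is 11.5 mm wide, one 15.5, one 19.5; which bay has which differs every time and is not marked.
- block_a: One of the three grey slot blocks on the rack, 80 x 58 mm, top 50 mm above the table, in any of the three bays. Its throat is 11.5, 15.5 or 19.5 mm wide; its letter does not tell you which. Origin: under the centre of its slot, at table height; axes as the rack's.
- block_b: One of the three grey slot blocks on the rack, 80 x 58 mm, top 50 mm above the table, in any of the three bays. Its throat is 11.5, 15.5 or 19.5 mm wide; its letter does not tell you which. Origin: under the centre of its slot, at table height; axes as the rack's.
- block_c: One of the three grey slot blocks on the rack, 80 x 58 mm, top 50 mm above the table, in any of the three bays. Its throat is 11.5, 15.5 or 19.5 mm wide; its letter does not tell you which. Origin: under the centre of its slot, at table height; axes as the rack's.
- bay0 (a point): Centre of the mouth of the slot at rack y = -60 mm, 50 mm above the table, axes as the rack's.
- bay1 (a point): Centre of the mouth of the middle slot (rack y = 0), 50 mm above the table, axes as the rack's.
- bay2 (a point): Centre of the mouth of the slot at rack y = +60 mm, 50 mm above the table, axes as the rack's.
- throat (a point): Middle slot's throat top, 42 mm above the table (same in all slots). From the mouth at 50 mm all four walls slope in at 45 degrees (8 mm in, 8 mm down) to this straight throat, 54 mm long in every slot. A plate too thick stops here, its foot at about 43 to 46 mm. One that meets a slope off-centre also stops early but feels a sideways push towards the centre.
- floor (a point): Floor of the middle slot, 8 mm above the table (same in all slots): the foot of a plate that is home stands here, its shoulder 10 mm above the rack's top. In each throat a sprung steel roller stands 2.5 mm out of the +y wall, axis 24 mm above the table: a fitting plate rests on it, foot at about 26 mm, until pushed past with about 3 to 10 N; home, it is held lightly.
- flux_jar: Bystander: small jar, 48 mm diameter, 55 mm high. Origin: centre of its underside.
- meter: Bystander: yellow hand-held meter lying on its back, 150 x 75 x 35 mm. Origin: centre of its underside.
- screwdriver: Bystander: screwdriver lying on the table, about 200 mm long. Origin: on its axis.
Things that resemble listed ones, but are neither listed nor needed, are in the scene too. Leave any yellow look-alike of the thin_plate alone.

How it is judged:
By the outcome, as a careful person would: the job done as asked, in the order asked, and still so for the second after the job is handed in, with the robot touching nothing.
It also fails if it takes over 72 s, if anything falls off the work surface, if the arm or the gripper's body presses on something with over 40 N, if the wrist force passes 120 N, or if a joint passes its speed limit or range.

ROBOT

A 7-joint arm with a two-finger parallel gripper is mounted at the origin on the work surface. World frame = base frame: x ahead of the robot, y to its left, z up, the work surface at z = 0. Lengths are in mm, angles in rad, forces in N, time in s.
With the tool pointing down it reaches from about 350 to 900 mm from the base axis. Payload 7.2 kg.
Tool frame: the origin (TCP) lies midway between the tips of the shut fingers; the grasp point (between the pads) lies 19 mm behind it; z points along the fingers, y is the line along which they close (so a half turn about z gives the same grasp; the last joint's range is limited). The gripper opens to 88 mm and grips with 3 to 60 N. Pads are 20 mm wide; open, the fingers measure 115 mm over their backs; the gripper's body (75 mm by 178 mm) begins 61 mm behind the grasp point.
Start: joints at [-1.397, 0.411, -0.013, 1.596, 0.006, 1.134, -0.082], TCP at [149.666, 606.819, 222.653] pointing down, gripper open.
Joint ranges: [-2.95, 2.95], [-0.29, 1.99], [-1.47, 1.44], [0.14, 2.54], [-1.03, 4.17], [0.13, 1.85], [-2.86, 2.86]. Speed limits (rad/s): [2.39, 2.39, 3.01, 3.01, 3.14, 3.14, 3.14].

INTERFACE

Orientations are given as a unit quaternion [w, x, y, z].
In Python, from rig import r, vision, job gives the robot as it stands.
- The arm moves only by the tool apply_moves, never from a script. Its argument "plan" is a list of rows, each a list of 5 numbers: the shift along the tool's x, y, z in mm, then the turn about the tool's z in degrees, then the finger opening in mm, from 0 to 87.8. In form: [[dx, dy, dz, turn, fingers], ...]. A call has 1 to 5 rows; each row shifts and turns the commanded pose from where the row before left it, along the tool's axes as they then stand; what a row does not reach is not made up. A row lasts 1/8 s, in which the tool goes at most 62.5 mm and 10.7 degrees, less where a joint would pass 70% of its speed; a pose out of reach is approached as far as the arm can. A call is refused whole if a number of a shift passes 62.5 or a number of a turn 10.7, either way. A call with a gripper value outside its range is refused whole. The fingers move at their own pace and stop on an object; "squeeze" is the grip in N (left out, the last holds). Time passes only in rows, so rows that do not move let the fingers close. It gives the time, the measured TCP pose, the force, the opening and the grip force at its end, in the units of the state.
- r.get_state(): the state, without advancing time (a new reading comes with each control period).
- vision.camera(name): name is "scene" or "side" or "wrist"; returns the picture (420x560x3 uint8, red, green, blue); there is no depth.
- vision.get_calibration(name): a dict with "vfov" (degrees; the focal length in pixels is half the picture's height over the tangent of half this angle, whatever the lens; pixels are square), "cx", "cy" (the principal point, pixels), "distortion" ([k1, k2, p1, p2, k3] as OpenCV has them; the pictures are not rectified), "eye" and "rotation" of the camera in the world. Camera axes: x right, y up, looking along -z (the intrinsics and any distortion apply to the point x, -y, -z); pixel columns grow to the right and rows downward; lengths in mm; the calibration is good to about 2 mm. A picture is of the moment at which its call begins: read the wrist's pose just before it. get_calibration takes no time and is no camera call; for the wrist camera it gives the pose at the moment of the call.
- job.job_done(): hands the job in; it is judged then, once.
Trained networks look in the newest picture that a camera, given by its name, has taken for a name from the list of things; names that differ only in an ending like _2 or _b are one class to them, and where a whole thing is asked for, a point or a joint stands for the part that bears it (a point fixed in the world has none). Each returns a list of dicts, best first, with "confidence" (0 to 1); they miss things now and then, are a little off and sometimes report something else, mostly with a low value. They report only what shows in the picture. A call takes as long as a camera call. They do not tell look-alikes from the thing itself.
- vision.find_in(target, camera): "point" ([column, row] in pixels, amid what is visible of it).
- vision.regions_of(target, camera): "pixels" (420x560 bool, what is visible of it) and "point" ([column, row] in pixels, amid what is visible of it).
The state is a dict: "clock": time; "joint_pos": joint angles; "joint_velocities": joint speeds; "effort": joint torques, N m; "tcp_pos": TCP position; "eef_rot": TCP orientation; "contact_force": force on the tool from outside, world axes, zero at the start; "ft_torque": the same for the moment, N m; "width": finger opening in mm; "gripper_force": force on a finger pad.
Only numpy, scipy, OpenCV 4.12 (cv2) and the standard library are available. Lean on these libraries where they do the work, as an engineer would, in place of code of your own. Each camera call takes 0.05 s, during which the arm holds its last target. There are 200 camera calls.

## Working session

There is one attempt and no reset: what is moved stays moved. The work goes in short steps, Python scripts to look and compute and a tool call to move; the robot and the scene stay as the last step left them, time stands still between calls to the robot, and variables do not carry over. Pictures are saved under pics/ and viewed, at most 10 in all, crops included, and the job is handed in when it is done.

Besides the shell and the picture viewer there is one more tool, called after "Call:" by a JSON object that holds its "name" and its "arguments", one argument or row to a line. apply_moves: Moves the arm, as the interface text tells. Its arguments: {"type":"object","properties":{"plan":{"type":"array","items":{"type":"array","items":{"type":"number"}}},"squeeze":{"type":"number"}},"required":["plan"]}

```bash
mkdir -p pics; ls
python3 - <<'E'
from rig import r, vision, job
import cv2, numpy as np
s=r.get_state(); print({k:np.round(v,3).tolist() for k,v in s.items()})
ims=[]
for c in ["scene","side","wrist"]:
    im=vision.camera(c); cv2.imwrite(f"pics/{c}0.png",im[:,:,::-1])
    k=vision.get_calibration(c); print(c,{a:np.round(b,4).tolist() for a,b in k.items()})
    for t in ["thick_plate","thin_plate","rack","block_a","bay0","bay1","bay2"]:
        print(t,[(np.round(d["point"]).tolist(),round(d["confidence"],2)) for d in vision.find_in(t,c)][:4])
E
```

```text
pics
{'clock': 0.0, 'joint_pos': [-1.397, 0.412, -0.013, 1.597, 0.006, 1.134, -0.082], 'joint_velocities': [0.002, 0.002, 0.001, 0.001, -0.0, 0.001, -0.001], 'effort': [0.0, -58.795, 0.642, -29.109, -0.054, 0.018, 0.0], 'tcp_pos': [149.564, 606.272, 221.796], 'eef_rot': [-0.0, 0.121, 0.993, -0.001], 'contact_force': [0.334, 0.482, -0.804], 'ft_torque': [0.012, -0.015, -0.01], 'gripper_force': 0.0, 'width': 87.825}
scene {'vfov': 46.0558, 'cx': 271.7929, 'cy': 211.1132, 'distortion': [-0.0938, 0.0, 0.0, 0.0, 0.0], 'eye': [1079.0278, -522.4402, 997.6102], 'rotation': [0.8755, 0.268, 0.1206, 0.3836]}
thick_plate [([188.0, 207.0], 0.96)]
thin_plate [([216.0, 253.0], 0.82), ([240.0, 228.0], 0.58)]
rack [([309.0, 170.0], 0.89)]
block_a [([283.0, 167.0], 0.98), ([304.0, 154.0], 0.79), ([315.0, 138.0], 0.76)]
bay0 [([306.0, 177.0], 0.74), ([323.0, 254.0], 0.5)]
bay1 [([306.0, 177.0], 0.74), ([323.0, 254.0], 0.5)]
bay2 [([306.0, 177.0], 0.74), ([323.0, 254.0], 0.5)]
side {'vfov': 57.4994, 'cx': 277.8101, 'cy': 206.8495, 'distortion': [-0.0488, 0.0, 0.0, 0.0, 0.0], 'eye': [601.851, -775.3061, 476.6788], 'rotation': [0.8757, 0.4827, -0.0123, 0.0027]}
thick_plate [([191.0, 250.0], 0.8), ([237.0, 184.0], 0.34)]
thin_plate [([257.0, 228.0], 0.85), ([264.0, 260.0], 0.75), ([240.0, 199.0], 0.26)]
rack [([243.0, 198.0], 0.76), ([264.0, 260.0], 0.71)]
block_a [([237.0, 167.0], 0.8), ([236.0, 154.0], 0.76), ([237.0, 186.0], 0.75)]
bay0 [([242.0, 205.0], 0.82)]
bay1 [([242.0, 205.0], 0.82)]
bay2 [([242.0, 205.0], 0.82)]
wrist {'vfov': 71.6238, 'cx': 277.4516, 'cy': 211.374, 'distortion': [-0.0602, 0.0, 0.0, 0.0, 0.0], 'eye': [74.0853, 624.8116, 384.95], 'rotation': [0.7791, -0.1131, -0.0888, 0.6102]}
thick_plate []
thin_plate []
rack []
block_a []
bay0 []
bay1 []
bay2 []
```

View pics/scene0.png

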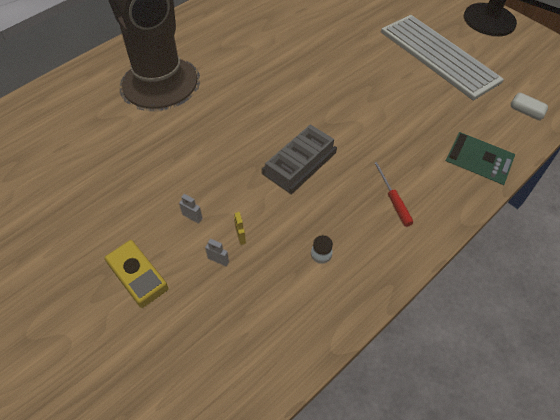

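View pics/side0.png

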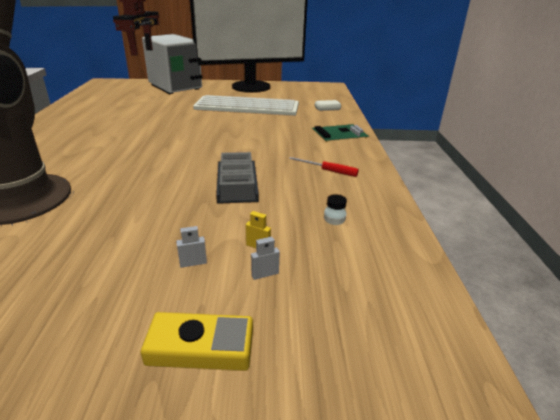

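Scene: grey plates at (190,208) and (217,253), with the yellow look-alike at (240,228) and the rack at (300,158). Side: grey plates at (191,250) and (264,260), yellow at (258,230), rack at (238,178). Next I'll triangulate and fit poses by silhouette.

```bash
cat > h.py <<'E'
from rig import r, vision, job
import cv2, numpy as np
from scipy.spatial.transform import Rotation as R
from scipy.optimize import minimize
def cal(c):
    k=vision.get_calibration(c); f=210/np.tan(np.radians(k["vfov"])/2)
    K=np.array([[f,0,k["cx"]],[0,f,k["cy"]],[0,0,1]])
    w,x,y,z=k["rotation"]; M=R.from_quat([x,y,z,w]).as_matrix()@np.diag([1,-1,-1])  # cv cam -> world
    return K,np.array(k["distortion"],float),M,np.array(k["eye"],float)
def proj(C,P):
    K,D,M,e=C; rv=cv2.Rodrigues(M.T)[0]
    return cv2.projectPoints(np.asarray(P,float).reshape(-1,1,3),rv,-M.T@e,K,D)[0].reshape(-1,2)
def ray(C,p,z):
    K,D,M,e=C; u=cv2.undistortPoints(np.array([[p]],float),K,D)[0,0]
    d=M@np.array([u[0],u[1],1]); return e+d*(z-e[2])/d[2]
def box(hx,hy,z0,z1): return np.array([[sx*hx,sy*hy,z] for sx in(-1,1) for sy in(-1,1) for z in(z0,z1)],float)
def plate(t): return [box(25,t/2,0,52),box(15,6,52,79)]
RACK=[box(50,92,0,12),box(40,89,0,50)]
def render(C,parts,q,S=4):
    c,s=np.cos(q[2]),np.sin(q[2]); A=np.array([[c,-s,0],[s,c,0],[0,0,1]])
    m=np.zeros((420*S,560*S),np.uint8)
    for b in parts:
        h=cv2.convexHull(((proj(C,b@A.T+[q[0],q[1],0])+.5)*S*16).astype(np.int32)); cv2.fillConvexPoly(m,h,1,shift=4)
    return cv2.resize(m.astype(np.float32),(560,420),interpolation=cv2.INTER_AREA)
def fit(obs,parts,q0,yaws):
    def cost(q): return sum(np.abs(render(C,parts,q)-m).sum()/max(m.sum(),1) for C,m in obs)
    best=None
    for y in yaws:
        q=np.array([*q0,y]); o=minimize(cost,q,method="Nelder-Mead",options=dict(initial_simplex=q+np.array([[0,0,0],[8,0,0],[0,8,0],[0,0,.3]]),xatol=.05,fatol=1e-4,maxiter=150))
        if best is None or o.fun<best.fun: best=o
    return best
E
python3 - <<'E'
from h import *
obs={}
for c in ["scene","side"]:
    C=cal(c); vision.camera(c)
    for t in ["thick_plate","thin_plate","rack"]:
        for d in vision.regions_of(t,c)[:3]:
            p=ray(C,d["point"],30 if t!="rack" else 25); print(c,t,round(d["confidence"],2),np.round(d["point"]),np.round(p[:2]),d["pixels"].sum())
            obs.setdefault((t,c),[]).append((C,d["pixels"].astype(np.float32),p[:2],d["confidence"]))
import pickle; pickle.dump(obs,open("obs.pkl","wb"))
yaws=np.arange(6)*np.pi/6
for t,parts,zz in [("thick_plate",plate(18),0),("thin_plate",plate(14),0),("rack",RACK,0)]:
    for a in obs.get((t,"scene"),[]):
        for b in obs.get((t,"side"),[]):
            if np.linalg.norm(a[2]-b[2])<35:
                o=fit([a[:2],b[:2]],parts,(a[2]+b[2])/2,yaws); print(t,a[2].round(),b[2].round(),o.x.round(3),round(o.fun,3))
                for tt in (14,18):
                    if t!="rack": o=fit([a[:2],b[:2]],plate(tt),o.x[:2],[o.x[2]]);print("  as",tt,o.x.round(3),round(o.fun,3))
print(r.get_state()["clock"])
E
```

```text
scene thick_plate 0.76 [188. 208.] [ 449. -222.] 378
scene thin_plate 0.82 [214. 252.] [ 587. -252.] 425
scene thin_plate 0.48 [240. 224.] [ 568. -162.] 217
scene rack 0.75 [308. 176.] [571.  60.] 533
side thick_plate 0.72 [338. 166.] [778. 139.] 378
side thick_plate 0.6 [192. 249.] [ 457. -218.] 928
side thin_plate 0.81 [256. 228.] [ 574. -147.] 645
side thin_plate 0.59 [263. 259.] [ 590. -243.] 958
side thin_plate 0.47 [242. 198.] [536. -31.] 424
side rack 0.86 [241. 200.] [534. -35.] 401
side rack 0.53 [264. 260.] [ 592. -241.] 944
thick_plate [ 449. -222.] [ 457. -218.] [ 456.947 -220.872    3.315] 0.225
  as 14 [ 457.075 -221.255    3.365] 0.156
  as 18 [ 457.196 -221.013    3.282] 0.228
thin_plate [ 587. -252.] [ 590. -243.] [ 5.92422e+02 -2.50847e+02  3.47000e-01] 0.151
  as 14 [ 5.92424e+02 -2.50854e+02  3.47000e-01] 0.151
  as 18 [ 5.91962e+02 -2.49974e+02  2.54000e-01] 0.232
thin_plate [ 568. -162.] [ 574. -147.] [ 576.305 -170.871    2.623] 0.531
  as 14 [ 576.305 -170.871    2.623] 0.531
  as 18 [ 576.316 -171.072    2.551] 0.692
1.6
```

Call:
{"name": "apply_moves", "arguments": {
  "plan": [
    [-46,-35,0,0,50],
    [-46,-35,0,0,50],
    [-46,-35,0,0,50],
    [-46,-35,0,0,50],
    [-46,-35,0,0,50]
  ]
}}

```text
clock: 2.22
tcp_pos: [332.1, 380.4, 223.0]
eef_rot: [0.0, 0.121, 0.993, 0.0]
contact_force: [1.0, 0.7, -0.3]
width: 50.0
gripper_force: 0.0
```

Call:
{"name": "apply_moves", "arguments": {
  "plan": [
    [-46,-35,0,0,50],
    [-46,-35,0,0,50],
    [-46,-35,0,0,50],
    [-46,-35,0,0,50],
    [-46,-35,0,0,50]
  ]
}}

```text
clock: 2.85
tcp_pos: [513.6, 155.4, 223.0]
eef_rot: [0.0, 0.12, 0.993, 0.0]
contact_force: [0.8, 1.5, -1.0]
width: 50.0
gripper_force: 0.0
```

Call:
{"name": "apply_moves", "arguments": {
  "plan": [
    [-46,-35,0,0,50],
    [-46,-35,0,0,50],
    [-46,-35,0,0,50],
    [0,0,0,0,50]
  ]
}}

```text
clock: 3.35
tcp_pos: [623.0, 16.4, 222.3]
eef_rot: [0.001, 0.124, 0.992, -0.001]
contact_force: [-0.7, 1.5, 0.4]
width: 50.1
gripper_force: 0.0
```

Run:
```python
from h import *
C=cal("wrist"); im=vision.camera("wrist"); cv2.imwrite("pics/w1.png",im[:,:,::-1])
print(r.get_state()["tcp_pos"])
for t in ["rack","block_a","thick_plate","thin_plate"]:
    for d in vision.regions_of(t,"wrist")[:4]: print(t,round(d["confidence"],2),np.round(d["point"]),ray(C,d["point"],50 if t=="block_a" else 25)[:2].round(1),d["pixels"].sum())
```

```text
[621.76986874  19.59355367 222.1549259 ]
rack 0.93 [313.  99.] [529.   82.1] 3258
block_a 0.92 [268.  96.] [515.6  31.6] 3313
block_a 0.87 [370.  63.] [509.2 145.4] 4244
block_a 0.7 [317.  82.] [514.3  86.4] 4085
thick_plate 0.82 [ 47. 108.] [ 454.5 -232.6] 2274
thin_plate 0.87 [122. 197.] [ 583.  -182.9] 1526
thin_plate 0.7 [ 72. 222.] [ 597.4 -264.8] 1797
thin_plate 0.47 [311. 100.] [529.5  79.6] 3167
```

View pics/w1.png

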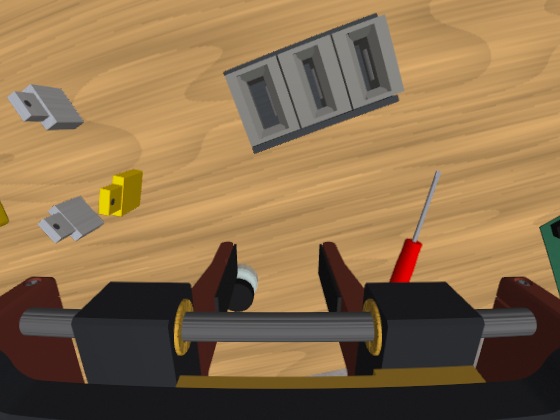

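Wrist picture: the rack is at (225–403, 15–152) with three slots. The thick grey plate is at (47,108), the thin grey plate at (70,220), and yellow at (122,193). Next: a zoomed crop of the rack, plus a fit.

Run:
```python
from h import *
im=cv2.imread("pics/w1.png"); C=cal("wrist")
K=C
vision.camera("wrist")
m=np.zeros((420,560),np.float32)
for d in vision.regions_of("block_a","wrist")[:3]: m=np.maximum(m,d["pixels"])
print(m.sum())
best=[]
for h0 in (5,15,25):
    o=fit([(C,m)],[box(40,89,h0,50)],(513,88),[0.0,-.3,.3,.15]); best.append((o.fun,h0,o.x)); print(h0,o.fun.round(3),o.x.round(3))
q=min(best,key=lambda b:b[0])[2]
c=im[0:170,215:415]; c=cv2.resize(c,None,fx=3.5,fy=3.5,interpolation=cv2.INTER_CUBIC)
A=R.from_euler("z",q[2]).as_matrix()
for y,col in((-60,(0,0,255)),(0,(0,255,0)),(60,(255,0,0))):
    P=np.array([[-35,y-17,50],[35,y-17,50],[35,y+17,50],[-35,y+17,50]])@A.T+[q[0],q[1],0]
P=np.array([[-40,-89,50],[40,-89,50],[40,89,50],[-40,89,50]])@A.T+[q[0],q[1],0]
cv2.polylines(c,[np.round((proj(C,P)-[215,0]+.5)*3.5).astype(int)],True,(0,0,255),1)
cv2.imwrite("pics/w1c.png",c)
```

```text
11680.0
5 0.118 [5.13438e+02 8.46180e+01 1.00000e-01]
15 0.118 [5.13438e+02 8.46180e+01 1.00000e-01]
25 0.118 [5.13438e+02 8.46180e+01 1.00000e-01]
```

View pics/w1c.png

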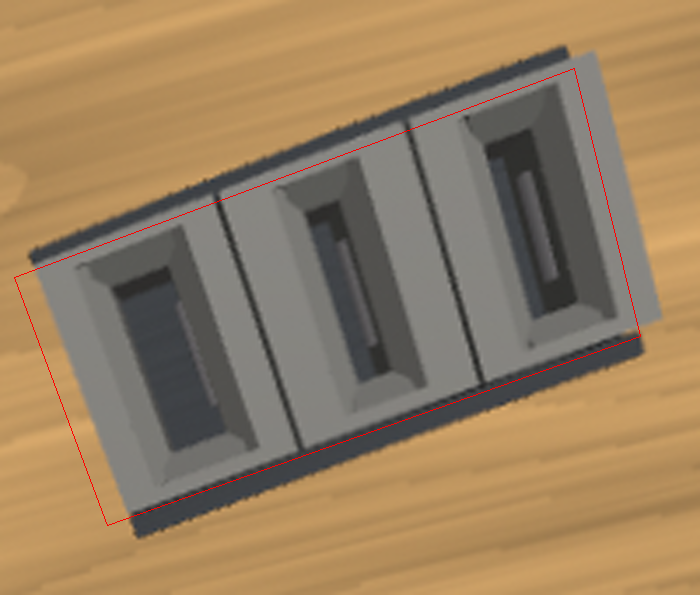

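Crop: the outer corners of the block tops are at (38,265), (593,52), (662,320) and (132,515). Mouth widths are about 112, 90 and 100 px, which suggests left (low y) is widest, the middle is 11.5 and the right is 15.5. I'll solve the rack pose from these corners.

Run:
```python
from h import *
from scipy.optimize import least_squares
C=cal("wrist")
px=[(38,265),(593,52),(662,320),(132,515),(217,195),(300,450),(406,122),(482,385)]
pt=[(-40,-89),(-40,89),(40,89),(40,-89),(-40,-30),(40,-30),(-40,30),(40,30)]
for cen,h,c in((-60,17.75,[(78,267),(183,228),(258,447),(162,486)]),(0,13.75,[(275,187),(360,158),(427,386),(345,413)]),(60,15.75,[(463,117),(557,83),(616,318),(530,347)])):
    px+=c; pt+=[(-35,cen-h),(-35,cen+h),(35,cen+h),(35,cen-h)]
px=np.array(px)/3.5+[215,0]-.5; pt=np.c_[np.array(pt,float),np.full(len(pt),50.)]
def f(q):
    return (proj(C,pt@R.from_euler("z",q[2]).as_matrix().T+[q[0],q[1],0])-px).ravel()
o=least_squares(f,[513,85,.1],loss="soft_l1"); print(o.x.round(3),np.sqrt((o.fun**2).mean())); print(o.fun.reshape(-1,2).round(1).tolist())
for y in(-60,0,60): print(y,(R.from_euler("z",o.x[2]).as_matrix()@[0,y,50]+[*o.x[:2],0]).round(1))
# widths
q=o.x
for i,w in((8,35.5),(12,27.5),(16,31.5)):
    P=[ray(C,p,50) for p in px[i:i+4]]; e=R.from_euler("z",q[2]).as_matrix()[:,1]
    print("mouth width",(P[1]-P[0])@e,(P[2]-P[3])@e)
s=r.get_state(); print(s["tcp_pos"],s["eef_rot"],s["clock"],C[3])
```

```text
[5.11118e+02 9.19070e+01 1.09000e-01] 0.7454454192349979
[[-0.8, 0.0], [0.7, -0.3], [0.3, -0.3], [-0.6, -0.3], [-0.1, -0.6], [0.8, -0.1], [0.1, -0.5], [0.4, -0.4], [-0.7, 0.2], [0.4, -1.0], [1.0, 0.2], [-1.4, 0.2], [-0.5, 0.9], [0.0, -0.3], [0.7, -0.1], [0.4, 0.9], [-1.7, 1.0], [0.2, 0.2], [0.7, -0.2], [-2.2, 1.4]]
-60 [517.6  32.3  50. ]
0 [511.1  91.9  50. ]
60 [504.6 151.6  50. ]
mouth width 33.9792079746277 32.95723625802666
mouth width 26.62695439703729 26.868019271733726
mouth width 29.397716224046682 27.992554574535923
[620.88416693  23.49697575 222.87653481] [7.53872337e-06 1.19456151e-01 9.92839410e-01 3.65514285e-04] 3.7 [545.24274587  41.20204318 385.15329917]
```

The arm was still settling when that picture was taken (about 7 mm off). I'll track the same corners into a settled picture and refit.

```bash
cat > rk.py <<'E'
from h import *
from scipy.optimize import least_squares
C=cal("wrist"); im=vision.camera("wrist"); cv2.imwrite("pics/w2.png",im[:,:,::-1])
px=[(38,265),(593,52),(662,320),(132,515),(217,195),(300,450),(406,122),(482,385)]
pt=[(-40,-89),(-40,89),(40,89),(40,-89),(-40,-30),(40,-30),(-40,30),(40,30)]
for cen,h,c in((-60,17.75,[(78,267),(183,228),(258,447),(162,486)]),(0,13.75,[(275,187),(360,158),(427,386),(345,413)]),(60,15.75,[(463,117),(557,83),(616,318),(530,347)])):
    px+=c; pt+=[(-35,cen-h),(-35,cen+h),(35,cen+h),(35,cen-h)]
px=np.array(px)/3.5+[215,0]-.5; pt=np.c_[np.array(pt,float),np.full(len(pt),50.)]
a=cv2.imread("pics/w1.png",0); b=cv2.imread("pics/w2.png",0)
n,st,er=cv2.calcOpticalFlowPyrLK(a,b,px.astype(np.float32).reshape(-1,1,2),None,winSize=(25,25),maxLevel=3)
n=n.reshape(-1,2); print("flow",np.median(n-px,axis=0),(n-px).std(0),st.sum()); px=n
f=lambda q:(proj(C,pt@R.from_euler("z",q[2]).as_matrix().T+[q[0],q[1],q[3]-0])-px).ravel()
g=lambda q:f([*q,0])
o=least_squares(g,[513,85,.1],loss="soft_l1"); q=o.x; print(q.round(4),np.sqrt((g(q)**2).mean()))
o2=least_squares(f,[513,85,.1,0],loss="soft_l1"); print("free z",o2.x.round(3))
for y in(-60,0,60): print(y,(R.from_euler("z",q[2]).as_matrix()@[0,y,50]+[*q[:2],0]).round(1))
e=R.from_euler("z",q[2]).as_matrix()[:,1]
for i in(8,12,16):
    P=[ray(C,p,50) for p in px[i:i+4]]; print("mouth width",(P[1]-P[0])@e,(P[2]-P[3])@e)
s=r.get_state(); print(s["tcp_pos"],s["eef_rot"],s["clock"])
for t in ["thick_plate","thin_plate"]:
    for d in vision.regions_of(t,"wrist")[:3]:
        p=ray(C,d["point"],30)[:2]; 
        if p[1]>-100 or d["confidence"]<.5: continue
        for tt in (14,18):
            o=fit([(C,d["pixels"].astype(np.float32))],plate(tt),p,[-.3,0,.3,.6]); print(t,tt,d["point"],o.x.round(3),round(o.fun,3))
E
python3 rk.py
```

```text
flow [-5.44357954  4.25266974] [0.30649384 0.59339336] 20
[5.139428e+02 8.520690e+01 1.002000e-01] 0.8106425319240412
free z [ 5.1370e+02  8.5581e+01  1.0100e-01 -2.4910e+00]
-60 [519.9  25.5  50. ]
0 [513.9  85.2  50. ]
60 [507.9 144.9  50. ]
mouth width 33.75142158142539 32.49079436893912
mouth width 26.39150659612285 26.61289435253503
mouth width 29.244657867662 27.986234417891765
[620.94930971  23.23265401 222.92339074] [6.02723332e-05 1.19615089e-01 9.92820295e-01 2.99186107e-04] 3.75
thick_plate 14 [44.2, 109.9] [ 4.57120e+02 -2.21854e+02  2.50000e-01] 0.047
thick_plate 18 [44.2, 109.9] [ 4.56640e+02 -2.23181e+02  3.37000e-01] 0.059
thin_plate 14 [118.8, 197.3] [ 5.77333e+02 -1.72318e+02 -5.69000e-01] 0.076
thin_plate 18 [118.8, 197.3] [ 577.251 -172.681   -0.669] 0.123
thin_plate 14 [68.1, 224.3] [ 5.93031e+02 -2.52657e+02  3.76000e-01] 0.035
thin_plate 18 [68.1, 224.3] [ 5.93241e+02 -2.53173e+02  3.19000e-01] 0.066
```

Call:
{"name": "apply_moves", "arguments": {
  "plan": [
    [-8.5,-58.7,10,0,50],
    [-8.5,-58.7,10,0,50],
    [-8.5,-58.7,10,0,50],
    [-8.5,-58.7,10,0,50],
    [0,0,0,-10.5,50]
  ]
}}

```text
clock: 4.47
tcp_pos: [595.8, -220.5, 182.0]
eef_rot: [-0.001, 0.032, 1.0, -0.002]
contact_force: [0.6, 0.6, -0.5]
width: 49.8
gripper_force: 0.0
```

Call:
{"name": "apply_moves", "arguments": {
  "plan": [
    [0,0,0,-10.5,50],
    [0,0,0,-10.5,50],
    [0,0,0,0,40],
    [0,0,0,0,40],
    [0,0,0,0,40]
  ]
}}

```text
clock: 5.1
tcp_pos: [598.2, -214.0, 182.6]
eef_rot: [-0.0, -0.152, 0.988, -0.0]
contact_force: [0.3, -0.3, -0.3]
width: 40.2
gripper_force: 0.0
```

```bash
cat > pl.py <<'E'
from h import *
import sys
nm=sys.argv[1]; z=eval(sys.argv[2]) if len(sys.argv)>2 else None
C=cal("wrist"); im=vision.camera("wrist"); cv2.imwrite(f"pics/{nm}.png",im[:,:,::-1])
s=r.get_state(); print(s["tcp_pos"].round(1) if hasattr(s["tcp_pos"],"round") else s["tcp_pos"],s["eef_rot"],s["clock"])
for t in ["thick_plate","thin_plate"]:
    for d in vision.regions_of(t,"wrist")[:3]:
        p=ray(C,d["point"],30)[:2]
        if d["confidence"]<.3: continue
        for tt in (14,18):
            o=fit([(C,d["pixels"].astype(np.float32))],plate(tt),p,[-.3,0,.3,.6]); print(t,tt,round(d["confidence"],2),np.round(d["point"]),o.x.round(3),round(o.fun,3))
E
python3 pl.py w3
```

```text
[ 598.2 -214.   182.6] [-4.14350150e-05 -1.52694460e-01  9.88273444e-01 -1.73601625e-05] 5.15
thick_plate 14 0.74 [488. 157.] [476.28   14.184  -1.401] 0.872
thick_plate 18 0.74 [488. 157.] [477.772  14.232  -1.413] 1.016
thick_plate 14 0.69 [315.  62.] [ 4.57471e+02 -2.23578e+02  3.24000e-01] 0.081
thick_plate 18 0.69 [315.  62.] [ 4.56968e+02 -2.23128e+02  2.74000e-01] 0.055
thin_plate 14 0.86 [324. 197.] [ 5.77287e+02 -1.72474e+02 -4.54000e-01] 0.075
thin_plate 18 0.86 [324. 197.] [ 5.77378e+02 -1.72052e+02 -3.89000e-01] 0.156
thin_plate 14 0.65 [246. 185.] [ 5.92735e+02 -2.52864e+02  3.58000e-01] 0.062
thin_plate 18 0.65 [246. 185.] [ 5.93064e+02 -2.53210e+02  2.68000e-01] 0.146
```

View pics/w3.png

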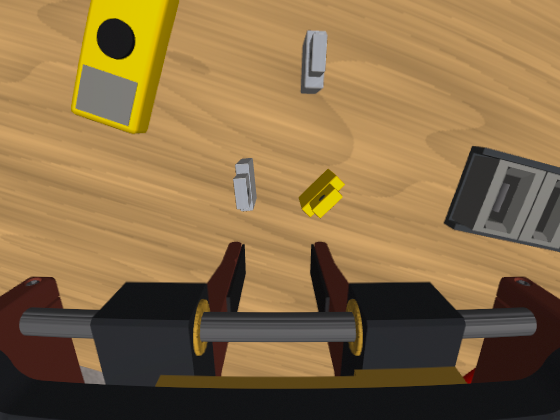

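Wrist picture w3: the upper grey plate at (315,62) is clearly thicker than the one at (246,185), and yellow is at (322,195). I'll go over the thick plate.

Call:
{"name": "apply_moves", "arguments": {
  "plan": [
    [45.8,11.3,10,0,40],
    [45.8,11.3,10,0,40],
    [45.7,11.4,10,0,40],
    [0,0,0,0,40],
    [0,0,0,0,40]
  ]
}}

```text
clock: 5.88
tcp_pos: [458.1, -223.5, 153.2]
eef_rot: [0.001, -0.153, 0.988, -0.0]
contact_force: [0.6, -0.2, -0.5]
width: 39.8
gripper_force: 0.0
```

```bash
sed -i 's/for t in \["thick_plate","thin_plate"\]/for t in sys.argv[2].split(",")/; s/; z=eval.*$//' pl.py; python3 pl.py w4 thick_plate
```

```text
[ 458.5 -223.4  153.2] [ 8.01985416e-04 -1.53676348e-01  9.88120852e-01 -3.43328887e-04] 5.925
thick_plate 14 0.63 [282. 204.] [ 4.55727e+02 -2.24008e+02  2.14000e-01] 0.196
thick_plate 18 0.63 [282. 204.] [ 4.56180e+02 -2.23719e+02  3.10000e-01] 0.121
```

View pics/w4.png

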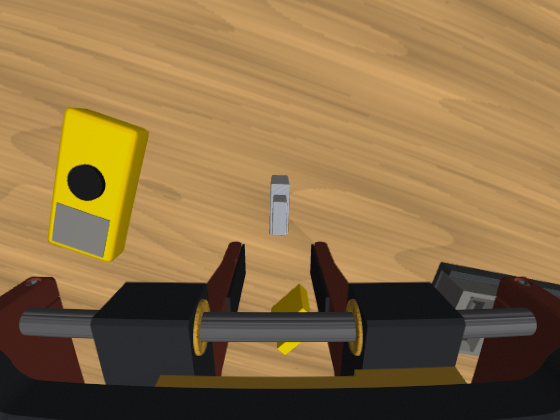

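Picture w4: the plate at (280,205) is aligned with the fingers and centred between them. Descending and gripping the tab.

Call:
{"name": "apply_moves", "arguments": {
  "plan": [
    [1,0,45,0,40],
    [0,0,34,0,40],
    [0,0,19,0,40],
    [0,0,0,0,40],
    [0,0,0,0,25]
  ],
  "squeeze": 30
}}

```text
clock: 6.6
tcp_pos: [457.0, -223.9, 55.2]
eef_rot: [0.0, -0.154, 0.988, -0.0]
contact_force: [-0.5, -0.1, -0.1]
width: 33.3
gripper_force: 0.0
```

Call:
{"name": "apply_moves", "arguments": {
  "plan": [
    [0,0,0,0,0],
    [0,0,0,0,0],
    [0,0,0,0,0],
    [0,0,0,0,0]
  ],
  "squeeze": 30
}}

```text
clock: 7.1
tcp_pos: [456.5, -223.9, 55.3]
eef_rot: [0.001, -0.153, 0.988, -0.0]
contact_force: [-0.1, 0.4, 5.9]
width: 11.8
gripper_force: 30.0
```

Call:
{"name": "apply_moves", "arguments": {
  "plan": [
    [0,0,-30,0,0],
    [0,0,-50,0,0],
    [-27.1,43.7,0,0,0],
    [-27.1,43.7,0,0,0],
    [-27.1,43.7,0,0,0]
  ]
}}

```text
clock: 7.72
tcp_pos: [493.7, -72.8, 134.7]
eef_rot: [0.0, -0.153, 0.988, 0.0]
contact_force: [1.1, -0.5, -2.6]
width: 11.8
gripper_force: 30.0
```

Call:
{"name": "apply_moves", "arguments": {
  "plan": [
    [-27.1,43.7,0,0,0],
    [-27.1,43.8,0,0,0],
    [0,0,0,6,0],
    [0,0,0,5.9,0],
    [0,0,0,0,0]
  ]
}}

```text
clock: 8.35
tcp_pos: [518.5, 25.7, 134.3]
eef_rot: [-0.0, -0.051, 0.999, -0.0]
contact_force: [-0.1, -0.2, -2.0]
width: 12.0
gripper_force: 30.0
```

Call:
{"name": "apply_moves", "arguments": {
  "plan": [
    [0,0,0,0,0],
    [0,0,0,0,0]
  ]
}}

```text
clock: 8.6
tcp_pos: [518.8, 25.4, 134.6]
eef_rot: [-0.0, -0.051, 0.999, 0.0]
contact_force: [-0.3, -0.4, -2.3]
width: 11.4
gripper_force: 30.0
```

Run:
```python
from h import *
s=r.get_state(); print({k:np.round(s[k],3).tolist() for k in("tcp_pos","eef_rot","contact_force","ft_torque","clock","width")})
im=vision.camera("wrist"); cv2.imwrite("pics/w5.png",im[:,:,::-1])
```

```text
{'tcp_pos': [518.792, 25.42, 134.617], 'eef_rot': [-0.0, -0.051, 0.999, 0.0], 'contact_force': [-0.332, -0.437, -2.299], 'ft_torque': [0.031, -0.061, -0.007], 'clock': 8.6, 'width': 11.427}
```

View pics/w5.png

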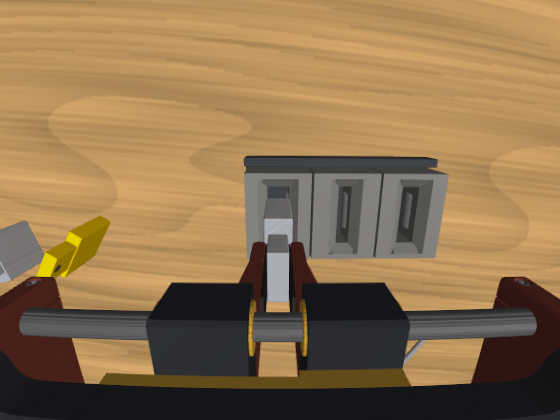

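Picture w5: the plate hangs over the left slot at (279,210), with its axis parallel to the slot's. Descending gently.

Call:
{"name": "apply_moves", "arguments": {
  "plan": [
    [-1,0,15,0,0],
    [0,0,12,0,0],
    [0,0,2,0,0],
    [0,0,2,0,0],
    [0,0,0,0,0]
  ]
}}

```text
clock: 9.28
tcp_pos: [520.0, 25.7, 103.7]
eef_rot: [0.0, -0.05, 0.999, 0.0]
contact_force: [0.7, 0.1, -1.6]
width: 11.5
gripper_force: 30.0
```

Call:
{"name": "apply_moves", "arguments": {
  "plan": [
    [0,0,1.5,0,0],
    [0,0,1.5,0,0],
    [0,0,1,0,0],
    [0,0,0,0,0]
  ]
}}

```text
clock: 9.78
tcp_pos: [519.8, 25.7, 99.6]
eef_rot: [-0.0, -0.05, 0.999, 0.0]
contact_force: [0.9, 0.0, -1.8]
width: 11.8
gripper_force: 30.0
```

Call:
{"name": "apply_moves", "arguments": {
  "plan": [
    [0,0,1.5,0,0],
    [0,0,1.5,0,0],
    [0,0,1.5,0,0],
    [0,0,0,0,0]
  ]
}}

```text
clock: 10.28
tcp_pos: [519.8, 25.7, 95.0]
eef_rot: [-0.0, -0.05, 0.999, -0.0]
contact_force: [1.0, -0.2, -1.0]
width: 11.9
gripper_force: 30.0
```

The thick plate is in the throat with no resistance, so bay 0 is the widest. Continuing to the roller.

Call:
{"name": "apply_moves", "arguments": {
  "plan": [
    [0,0,3,0,0],
    [0,0,3,0,0],
    [0,0,3,0,0],
    [0,0,3,0,0],
    [0,0,0,0,0]
  ]
}}

```text
clock: 10.9
tcp_pos: [520.1, 25.0, 83.0]
eef_rot: [0.0, -0.05, 0.999, -0.0]
contact_force: [1.1, -3.2, -2.7]
width: 11.8
gripper_force: 30.0
```

Call:
{"name": "apply_moves", "arguments": {
  "plan": [
    [0,0,2,0,0],
    [0,0,2,0,0],
    [0,0,0,0,0]
  ]
}}

```text
clock: 11.28
tcp_pos: [520.6, 25.0, 79.7]
eef_rot: [0.001, -0.05, 0.999, -0.0]
contact_force: [0.3, -4.2, 4.6]
width: 11.6
gripper_force: 30.0
```

Call:
{"name": "apply_moves", "arguments": {
  "plan": [
    [0,0,2,0,0],
    [0,0,2,0,0],
    [0,0,0,0,0]
  ]
}}

```text
clock: 11.65
tcp_pos: [520.6, 25.0, 75.5]
eef_rot: [0.001, -0.05, 0.999, -0.0]
contact_force: [2.2, -4.1, 1.9]
width: 11.5
gripper_force: 30.0
```

Call:
{"name": "apply_moves", "arguments": {
  "plan": [
    [0,0,2,0,0],
    [0,0,2,0,0],
    [0,0,2,0,0],
    [0,0,0,0,0]
  ]
}}

```text
clock: 12.15
tcp_pos: [520.4, 25.0, 69.3]
eef_rot: [0.0, -0.05, 0.999, -0.0]
contact_force: [1.2, -4.8, 1.1]
width: 11.9
gripper_force: 30.0
```

Call:
{"name": "apply_moves", "arguments": {
  "plan": [
    [0,0,2,0,0],
    [0,0,2,0,0],
    [0,0,1,0,0],
    [0,0,0,0,0]
  ]
}}

```text
clock: 12.65
tcp_pos: [520.3, 25.0, 64.3]
eef_rot: [0.0, -0.05, 0.999, -0.0]
contact_force: [1.5, -6.4, 3.3]
width: 11.7
gripper_force: 30.0
```

Call:
{"name": "apply_moves", "arguments": {
  "plan": [
    [0,0,1,0,0],
    [0,0,0.7,0,0],
    [0,0,0,0,0]
  ]
}}

```text
clock: 13.02
tcp_pos: [520.4, 25.0, 63.3]
eef_rot: [0.0, -0.05, 0.999, -0.0]
contact_force: [-1.1, -5.1, 10.0]
width: 11.9
gripper_force: 30.0
```

Call:
{"name": "apply_moves", "arguments": {
  "plan": [
    [0,0,0.7,0,0],
    [0,0,0,0,0]
  ]
}}

```text
clock: 13.28
tcp_pos: [520.4, 25.0, 63.2]
eef_rot: [0.001, -0.05, 0.999, -0.0]
contact_force: [-3.1, -5.9, 18.6]
width: 12.2
gripper_force: 30.0
```

Firmly on the floor (the force rises with no travel). Releasing and heading for the thin plate.

Call:
{"name": "apply_moves", "arguments": {
  "plan": [
    [0,0,-0.8,0,30],
    [0,0,0,0,40],
    [0,0,0,0,40],
    [0,0,-30,0,40],
    [0,0,-60,0,40]
  ]
}}

```text
clock: 13.9
tcp_pos: [518.0, 25.9, 151.3]
eef_rot: [-0.003, -0.05, 0.999, -0.0]
contact_force: [1.9, 0.1, 0.0]
width: 39.5
gripper_force: 0.0
```

Call:
{"name": "apply_moves", "arguments": {
  "plan": [
    [-8.9,-56.8,0,0,40],
    [-8.9,-56.8,0,0,40],
    [-8.9,-56.8,0,0,40],
    [-8.9,-56.8,0,0,40],
    [-8.9,-56.8,0,0,40]
  ]
}}

```text
clock: 14.52
tcp_pos: [592.9, -253.6, 152.1]
eef_rot: [-0.0, -0.051, 0.999, 0.0]
contact_force: [0.6, 0.8, -0.1]
width: 40.1
gripper_force: 0.0
```

Call:
{"name": "apply_moves", "arguments": {
  "plan": [
    [0,0,0,-7.5,40],
    [0,0,0,-7.4,40],
    [0,0,0,0,40],
    [0,0,0,0,40],
    [0,0,0,0,40]
  ]
}}

```text
clock: 15.15
tcp_pos: [592.6, -252.0, 152.5]
eef_rot: [-0.0, -0.179, 0.984, 0.0]
contact_force: [-0.2, 0.4, -0.8]
width: 40.1
gripper_force: 0.0
```

```bash
python3 pl.py w6 thin_plate
```

```text
[ 592.6 -252.1  152.5] [-1.50908302e-05 -1.78812225e-01  9.83883219e-01  9.00160954e-06] 15.2
thin_plate 14 0.71 [278. 206.] [ 5.92344e+02 -2.52863e+02  3.83000e-01] 0.063
thin_plate 18 0.71 [278. 206.] [ 5.92779e+02 -2.53172e+02  3.68000e-01] 0.288
thin_plate 14 0.67 [361. 224.] [ 5.77599e+02 -1.72490e+02 -4.78000e-01] 0.075
thin_plate 18 0.67 [361. 224.] [ 5.77638e+02 -1.72078e+02 -3.47000e-01] 0.135
```

View pics/w6.png

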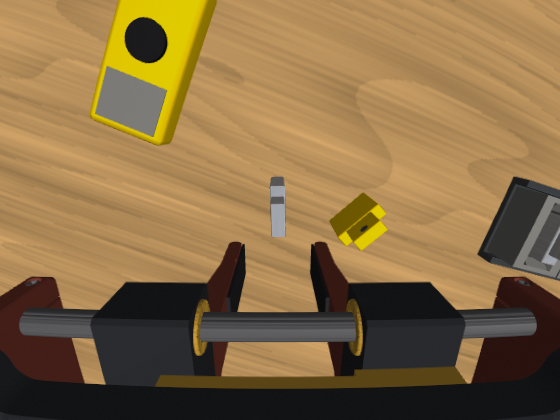

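Picture w6: the thin grey plate at (278,206) is aligned between the fingers and the yellow one is clear at (360,220). Descending.

Call:
{"name": "apply_moves", "arguments": {
  "plan": [
    [0,-0.8,45,-0.6,40],
    [0,0,34,0,40],
    [0,0,18,0,40],
    [0,0,0,0,40],
    [0,0,0,0,25]
  ],
  "squeeze": 30
}}

```text
clock: 15.88
tcp_pos: [593.8, -253.6, 56.9]
eef_rot: [0.001, -0.184, 0.983, -0.001]
contact_force: [-0.0, -1.0, 0.4]
width: 33.4
gripper_force: 0.0
```

Call:
{"name": "apply_moves", "arguments": {
  "plan": [
    [0,0,0,0,0],
    [0,0,0,0,0],
    [0,0,0,0,0],
    [0,0,0,0,0]
  ],
  "squeeze": 30
}}

```text
clock: 16.38
tcp_pos: [593.3, -253.4, 56.3]
eef_rot: [0.001, -0.184, 0.983, -0.0]
contact_force: [-1.5, -0.2, 5.7]
width: 11.9
gripper_force: 30.0
```

Call:
{"name": "apply_moves", "arguments": {
  "plan": [
    [0,0,-30,0,0],
    [0,0,-40,0,0],
    [0,0,-40,0,0],
    [-9.3,57.4,0,0,0],
    [-9.3,57.4,0,0,0]
  ]
}}

```text
clock: 17.0
tcp_pos: [568.2, -138.5, 165.7]
eef_rot: [0.0, -0.184, 0.983, -0.0]
contact_force: [0.6, 1.6, -1.0]
width: 11.8
gripper_force: 30.0
```

Call:
{"name": "apply_moves", "arguments": {
  "plan": [
    [-9.3,57.4,0,0,0],
    [-9.3,57.4,0,0,0],
    [-9.3,57.4,0,0,0],
    [-9.3,57.4,0,0,0],
    [-9.3,57.4,0,0,0]
  ]
}}

```text
clock: 17.62
tcp_pos: [507.2, 146.6, 165.5]
eef_rot: [0.0, -0.184, 0.983, -0.0]
contact_force: [1.1, 0.4, -2.0]
width: 11.9
gripper_force: 30.0
```

Call:
{"name": "apply_moves", "arguments": {
  "plan": [
    [0,0,0,7.8,0],
    [0,0,0,7.7,0],
    [0,0,0,0,0],
    [0,0,0,0,0],
    [0,0,0,0,0]
  ]
}}

```text
clock: 18.25
tcp_pos: [508.0, 144.7, 165.5]
eef_rot: [-0.0, -0.051, 0.999, 0.0]
contact_force: [-0.4, 0.4, -1.2]
width: 11.7
gripper_force: 30.0
```

Run:
```python
from h import *
s=r.get_state(); print({k:np.round(s[k],3).tolist() for k in("tcp_pos","eef_rot","contact_force","ft_torque","clock","width")})
im=vision.camera("wrist"); cv2.imwrite("pics/w7.png",im[:,:,::-1])
```

```text
{'tcp_pos': [507.952, 144.715, 165.513], 'eef_rot': [-0.0, -0.051, 0.999, 0.0], 'contact_force': [-0.402, 0.449, -1.221], 'ft_torque': [0.005, 0.021, 0.022], 'clock': 18.25, 'width': 11.669}
```

View pics/w7.png

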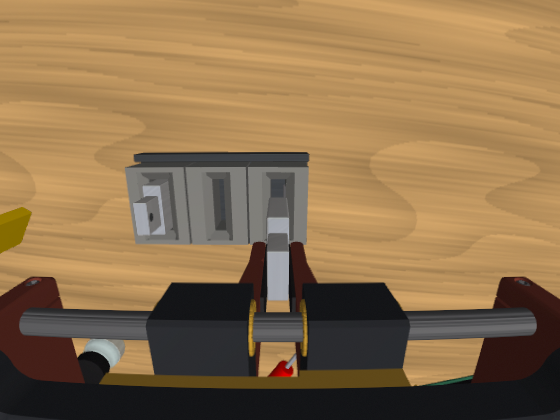

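Picture w7: the thick plate stands home in the left slot at (150,208). The thin plate hangs over the right slot at (278,220). Descending gently.

Call:
{"name": "apply_moves", "arguments": {
  "plan": [
    [0,0,25,0,0],
    [0,0,20,0,0],
    [0,0,10,0,0],
    [0,0,2,0,0],
    [0,0,0,0,0]
  ]
}}

```text
clock: 18.92
tcp_pos: [508.3, 145.0, 109.0]
eef_rot: [0.0, -0.05, 0.999, 0.0]
contact_force: [-0.7, -0.7, -0.8]
width: 11.9
gripper_force: 30.0
```

Call:
{"name": "apply_moves", "arguments": {
  "plan": [
    [0,0,2,0,0],
    [0,0,1.5,0,0],
    [0,0,1.5,0,0],
    [0,0,0,0,0]
  ]
}}

```text
clock: 19.42
tcp_pos: [507.9, 144.9, 103.5]
eef_rot: [-0.0, -0.05, 0.999, -0.0]
contact_force: [-0.3, -0.2, -1.4]
width: 11.8
gripper_force: 30.0
```

Call:
{"name": "apply_moves", "arguments": {
  "plan": [
    [0,0,1.5,0,0],
    [0,0,1.5,0,0],
    [0,0,1.5,0,0],
    [0,0,0,0,0]
  ]
}}

```text
clock: 19.92
tcp_pos: [507.8, 144.9, 98.9]
eef_rot: [-0.0, -0.05, 0.999, -0.0]
contact_force: [0.5, -1.2, -1.4]
width: 12.0
gripper_force: 30.0
```

Foot at about 42.6 mm with no resistance. Continuing.

Call:
{"name": "apply_moves", "arguments": {
  "plan": [
    [0,0,1.5,0,0],
    [0,0,1.5,0,0],
    [0,0,1.5,0,0],
    [0,0,0,0,0]
  ]
}}

```text
clock: 20.42
tcp_pos: [507.8, 144.9, 94.4]
eef_rot: [-0.0, -0.05, 0.999, -0.0]
contact_force: [-0.7, -1.1, -1.6]
width: 11.8
gripper_force: 30.0
```

Call:
{"name": "apply_moves", "arguments": {
  "plan": [
    [0,0,2,0,0],
    [0,0,2,0,0],
    [0,0,2,0,0],
    [0,0,2,0,0],
    [0,0,0,0,0]
  ]
}}

```text
clock: 21.05
tcp_pos: [507.8, 144.9, 86.3]
eef_rot: [-0.0, -0.05, 0.999, -0.0]
contact_force: [0.5, -0.3, -0.5]
width: 11.7
gripper_force: 30.0
```

Call:
{"name": "apply_moves", "arguments": {
  "plan": [
    [0,0,2,0,0],
    [0,0,2,0,0],
    [0,0,2,0,0],
    [0,0,0,0,0]
  ]
}}

```text
clock: 21.55
tcp_pos: [508.7, 144.4, 81.2]
eef_rot: [0.001, -0.05, 0.999, -0.0]
contact_force: [0.8, -2.3, 4.8]
width: 11.9
gripper_force: 30.0
```

Call:
{"name": "apply_moves", "arguments": {
  "plan": [
    [0,0,2,0,0],
    [0,0,2,0,0],
    [0,0,2,0,0],
    [0,0,0,0,0]
  ]
}}

```text
clock: 22.05
tcp_pos: [509.0, 144.4, 75.1]
eef_rot: [0.001, -0.05, 0.999, -0.0]
contact_force: [1.5, -2.4, 4.2]
width: 11.5
gripper_force: 30.0
```

Call:
{"name": "apply_moves", "arguments": {
  "plan": [
    [0,0,2,0,0],
    [0,0,2,0,0],
    [0,0,2,0,0],
    [0,0,0,0,0]
  ]
}}

```text
clock: 22.55
tcp_pos: [508.8, 144.4, 68.9]
eef_rot: [0.001, -0.05, 0.999, -0.0]
contact_force: [2.4, -2.7, 3.5]
width: 11.8
gripper_force: 30.0
```

Floor expected at TCP of about 64.3.

Call:
{"name": "apply_moves", "arguments": {
  "plan": [
    [0,0,2,0,0],
    [0,0,1.5,0,0],
    [0,0,0.8,0,0],
    [0,0,0,0,0]
  ]
}}

```text
clock: 23.05
tcp_pos: [508.6, 144.4, 64.5]
eef_rot: [0.001, -0.05, 0.999, -0.0]
contact_force: [1.2, -3.8, 4.8]
width: 11.8
gripper_force: 30.0
```

Call:
{"name": "apply_moves", "arguments": {
  "plan": [
    [0,0,0.7,0,0],
    [0,0,0,0,0]
  ]
}}

```text
clock: 23.3
tcp_pos: [508.5, 144.4, 64.3]
eef_rot: [0.001, -0.05, 0.999, -0.0]
contact_force: [-0.1, -4.9, 10.4]
width: 12.1
gripper_force: 30.0
```

Call:
{"name": "apply_moves", "arguments": {
  "plan": [
    [0,0,0.7,0,0],
    [0,0,0,0,0]
  ]
}}

```text
clock: 23.55
tcp_pos: [508.6, 144.4, 64.2]
eef_rot: [0.001, -0.05, 0.999, 0.0]
contact_force: [-3.4, -4.9, 18.0]
width: 11.7
gripper_force: 30.0
```

Home. Releasing, retreating, and checking.

Call:
{"name": "apply_moves", "arguments": {
  "plan": [
    [0,0,-0.8,0,30],
    [0,0,0,0,40],
    [0,0,0,0,40],
    [0,0,-30,0,40],
    [0,0,-60,0,40]
  ]
}}

```text
clock: 24.18
tcp_pos: [506.1, 144.6, 152.4]
eef_rot: [-0.003, -0.05, 0.999, -0.001]
contact_force: [0.6, 0.7, 0.4]
width: 40.1
gripper_force: 0.0
```

Call:
{"name": "apply_moves", "arguments": {
  "plan": [
    [-30,0,-30,0,40],
    [-40,-20,-20,0,40],
    [0,0,0,0,40],
    [0,0,0,0,40],
    [0,0,0,0,40]
  ]
}}

```text
clock: 24.8
tcp_pos: [578.2, 132.6, 202.7]
eef_rot: [-0.001, -0.051, 0.999, -0.0]
contact_force: [-0.9, 0.1, 0.8]
width: 39.7
gripper_force: 0.0
```

Run:
```python
from h import *
C=cal("wrist"); im=vision.camera("wrist")
# shoulders home: blade top at z=60, tab top at z=87; overlay predicted tab tops
o=im[:,:,::-1].copy()
A=R.from_euler("z",.1).as_matrix()
for (x,y,t) in((520.2,25.2,18),(508,144.6,14)):
    for hx,hy,z,c in((15,6,87,(0,0,255)),(25,t/2,60,(0,255,0))):
        P=np.array([[-hx,-hy,z],[hx,-hy,z],[hx,hy,z],[-hx,hy,z]])@A.T+[x,y,0]
        cv2.polylines(o,[np.round(proj(C,P)*16).astype(int)],True,c,1,shift=4)
c=o[60:300,140:420]; cv2.imwrite("pics/w8.png",cv2.resize(c,None,fx=2.5,fy=2.5,interpolation=cv2.INTER_CUBIC))
s=r.get_state(); print(s["tcp_pos"],s["clock"],s["contact_force"])
```

```text
[578.41596927 132.58814287 202.87760865] 24.85 [-0.2097162  -0.21609183 -0.65208429]
```

View pics/w8.png

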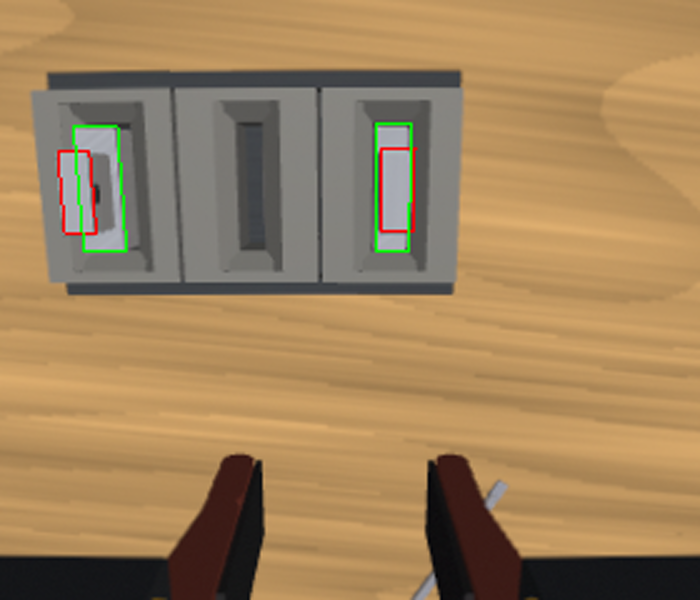

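The tab and shoulder outlines predicted for the home position match both plates, left at (95,185) and right at (395,188). Both stand upright and fully down, so I'm handing in.

```bash
python3 -c "
from rig import job; print(job.job_done())"
```

```text
the job is handed in; nothing more can be done
None
```

I put both plates away, each upright and fully down on its slot's floor (thick plate in bay 0, thin plate in bay 2), with vertical push forces peaking around 19 N, and handed the job in at about 25 s; no verdict came back.

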